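Seat the modules and shut the card cage's gate

TASK

Some of the three plug-in modules in the card cage on the bench are sticking out at the front: with the fingertips, push each of those fully home, and only then push the cage's gate fully shut across them. Just push: do not lift the modules or pull them further out, and leave the solder spool, the bottle and the multimeter where they are.

Things in the scene. Friction and masses are not known exactly. Their poses are not given: they have to be found in the camera images.
- cage: Fixed black steel card cage, open at top and front: floor 8 mm thick, back wall up to 68 mm, sides up to 58, dividers up to 33 above the table, 160 mm wide (y). Origin on the table under the middle of the centre slot. Front edge at its x = -70 mm, back stop at x = +70; slot centre lines along x at y = -52, 0, +52 mm. Hinge post, 84 mm tall, at x = -61, y = +98 mm.
- module_a: Loose plug-in module in one of the cage's three slots: grey box, aluminium front, 140 mm (x) x 44 (y) x 80 tall, 0.3 to 0.55 kg. Origin at the centre of its underside; the front face, to be pushed, is 70 mm out on its -x. Home: origin at x = 0 in the cage's frame, front level with the cage's front edge. Friction up to 8 N, play 2 mm each side. Starts home or 20 to 45 mm out.
- module_b: Loose plug-in module in one of the cage's three slots: grey box, aluminium front, 140 mm (x) x 44 (y) x 80 tall, 0.3 to 0.55 kg. Origin at the centre of its underside; the front face, to be pushed, is 70 mm out on its -x. Home: origin at x = 0 in the cage's frame, front level with the cage's front edge. Friction up to 8 N, play 2 mm each side. Starts home or 20 to 45 mm out.
- module_c: Loose plug-in module in one of the cage's three slots: grey box, aluminium front, 140 mm (x) x 44 (y) x 80 tall, 0.3 to 0.55 kg. Origin at the centre of its underside; the front face, to be pushed, is 70 mm out on its -x. Home: origin at x = 0 in the cage's frame, front level with the cage's front edge. Friction up to 8 N, play 2 mm each side. Starts home or 20 to 45 mm out.
- gate (a joint): Angle of the aluminium retaining gate about its upright hinge: 0 is shut, across the modules' fronts; grows as it swings out; 1.57 stands straight out from the cage's front; stops at 2.0. It stays where left (0.1 N m friction, 0.25 kg). A plate 8 mm thick, 172 mm wide, from 18 to 78 mm above the table.
- gate_hinge (a point): Point on the gate's upright hinge axis, 48 mm above the table, at x = -70, y = +98 mm in the cage's frame. Shut, the plate runs from 4 to 176 mm to the -y side of the axis, outer face 13 mm and inner face 5 mm in front of it (cage -x). Seen from above it opens clockwise.
- gate_edge (a point): Middle of the gate's free upright edge, on the OUTER face (the face to push), 48 mm above the table, 176 mm along the plate from the hinge. Its axes turn with the gate: y points along the plate towards the hinge, -x is the outward normal of the outer face.
- spool: Bystander: spool of solder wire standing on end, black flanges, 60 mm across, 50 mm tall, origin at the centre of its underside.
- bottle: Bystander: small white plastic bottle with a black cap, 44 mm across, 85 mm tall, origin at the centre of its underside.
- multimeter: Bystander: orange hand multimeter lying on its back, 150 mm (x) x 72 mm (y) x 34 mm, origin at the centre of its underside.
Not all that is in view belongs to the job. Leave any green or purple look-alike of the module_a alone.

How it is judged (in metres and radians):
On the way, in this order (a step that is already met when the one before it is completed fails the run):
1. all three modules fully home while the gate is still open (x of each of module_a, module_b, module_c in the frame of cage above -0.004 m and value of joint gate above 0.7 rad), for 0.2 s.
2. the gate shut (value of joint gate below 0.05 rad), for 0.2 s.
At the end, for the whole second after the job is handed in: All three modules upright on the cage's floor and home to within 4 mm, the gate shut to within 0.05 rad, everything at rest, the spool, bottle and multimeter within 30 mm of where they stood (x of each of module_a, module_b, module_c in the frame of cage above -0.004 m and z of each of module_a, module_b, module_c in the frame of cage below 0.012 m and angle between the z axis of each of module_a, module_b, module_c and the z axis of cage, either way round below 0.08 rad and value of joint gate below 0.05 rad and linear speed of each of module_a, module_b, module_c, spool, bottle, multimeter below 0.02 m/s and distance of each of spool, bottle, multimeter from where it was at the start of the episode below 0.03 m); the robot touches nothing.
It fails at once if a module is lifted (more than 12 mm above the cage's floor) (z of any of module_a, module_b, module_c in the frame of cage above 0.02 m).
It fails at once if a module is pulled out to stick out more than 65 mm (x of any of module_a, module_b, module_c in the frame of cage below -0.065 m).
It fails at once if the spool, bottle or multimeter is moved by more than 30 mm (distance of any of spool, bottle, multimeter from where it was at the start of the episode above 0.03 m).
It also fails if it takes over 54 s, if anything falls off the work surface, if the arm or the gripper's body presses on something with over 40 N, if the wrist force passes 120 N, or if a joint passes its speed limit or range.

ROBOT

A 7-joint arm with a two-finger parallel gripper is mounted at the origin on the work surface. World frame = base frame: x ahead of the robot, y to its left, z up, the work surface at z = 0. Lengths are in mm, angles in rad, forces in N, time in s.
With the tool pointing down it reaches from about 400 to 850 mm from the base axis. Payload 4.4 kg.
Tool frame: the origin (TCP) lies at the very end of the fingers, on their centre line; the grasp point (between the pads) lies 19 mm behind it (bot.hold_point_z is the distance from the TCP to the grasp point, in mm); z points along the fingers, y is the line along which they close (so a half turn about z gives the same grasp; the last joint's range is limited). The gripper opens to 94 mm and grips with 3 to 60 N. Pads are 16 mm wide; open, the fingers measure 119 mm over their backs; the gripper's body (75 mm by 177 mm) begins 78 mm behind the grasp point.
Start: joints at [-1.353, 0.628, 0.038, 1.517, -0.027, 0.996, -0.02], TCP at [181.977, 624.021, 176.378] pointing down, gripper open.
Joint ranges: [-3.06, 3.06], [-0.37, 2.12], [-1.25, 1.32], [0.18, 2.47], [-1.1, 4.24], [0.23, 1.98], [-2.94, 2.94]. Speed limits (rad/s): [2.57, 2.57, 3.14, 3.14, 3.14, 3.14, 3.14].

INTERFACE

Orientations are given as [roll, pitch, yaw] about the fixed x, y, z axes, in that order (R = Rz(yaw) Ry(pitch) Rx(roll)).
In Python, from rig import bot gives the robot as it stands.
- The arm moves only by the tool play_rows, never from a script. Its argument "moves" is a list of rows, each a list of 5 numbers: the gripper's target within -1 to 1 (fully open at 1, half-way at 0, shut at -1), then the shift along the tool's x, y, z scaled (see below), then the turn about the tool's z scaled (see below). A call has 1 to 12 rows; each row is the pose to reach, as a shift and turn from the pose commanded when the call began, along the tool's axes at that moment, turning the shorter way round; what a row does not reach only later rows make up. The controller multiplies each number of a shift by 500 mm and each number of a turn by 180 degrees. A row lasts 1/8 s, in which the tool goes at most 62.5 mm and 10.7 degrees, less where a joint would pass 70% of its speed; a pose out of reach is approached as far as the arm can. A call with a number of a shift or a turn outside -1 to 1 is refused whole. A call with a gripper value outside its range is refused whole. The fingers move at their own pace and stop on an object; "grip_force" is the grip in N (left out, the last holds). Time passes only in rows, so rows that repeat a pose let the fingers close. It gives the time, the measured TCP pose, the force, the opening and the grip force at its end, in the units of the state.
- bot.get_state(): the state, without advancing time (a new reading comes with each control period).
- bot.grab_frame(name): name is "scene" or "top" or "wrist"; returns the picture (400x640x3 uint8, red, green, blue); there is no depth.
- bot.camera_info(name): a dict with "intrinsics" (3x3 intrinsics, pixels), "k1" (the pictures are not rectified: a ray, as slopes to the right and down, at radius r is drawn at 1 + k1 r^2 times it, then the intrinsics apply), "R" (3x3) and "t" (3): a world point X has camera coordinates R X + t; the wrist camera has in their place "T_tool_cam" (4x4, takes a point from camera to tool coordinates, whose origin is the TCP and whose axes are the flange's). Camera axes: x right, y down, z forward; pixel columns grow to the right and rows downward; lengths in mm; the calibration is good to about 2 mm. A picture is of the moment at which its call begins: read the wrist's pose just before it. camera_info takes no time and is no camera call.
- bot.close_job(): hands the job in; it is judged then, once.
The state is a dict: "t": time; "q": joint angles; "joint_velocities": joint speeds; "joint_torque": joint torques, N m; "tool_pos": TCP position; "orientation": TCP orientation; "contact_force": force on the tool from outside, world axes, zero at the start; "moment": the same for the moment, N m; "finger_gap": opening from 0.0 (shut) to 1.0 (fully open); "gripper_force": force on a finger pad.
Only numpy, scipy, OpenCV 4.12 (cv2) and the standard library are available. Lean on these libraries where they do the work, as an engineer would, in place of code of your own. Each camera call takes 0.05 s, during which the arm holds its last target. There are 200 camera calls.

## Working session

There is one attempt and no reset: what is moved stays moved. The work goes in short steps, Python scripts to look and compute and a tool call to move; the robot and the scene stay as the last step left them, time stands still between calls to the robot, and variables do not carry over. Pictures are saved under pics/ and viewed, at most 10 in all, crops included, and the job is handed in when it is done.

Besides the shell and the picture viewer there is one more tool, called after ">>>" as a command line: name --pt "numbers of a row" for each row, then --argument value for the rest. play_rows: Moves the arm, as the interface text tells. Shifts and turns lie within -1 to 1; 1 stands for 500 mm of shift or 180 degrees of turn. Its arguments: {"type":"object","properties":{"moves":{"type":"array"},"grip_force":{"type":"number"}},"required":["moves"]}

```bash
mkdir -p pics
python3 - <<'E'
from rig import bot
import cv2,numpy as np
s=bot.get_state();print(s)
for n in("scene","top"):
    im=bot.grab_frame(n);cv2.imwrite(f"pics/{n}0.png",im[:,:,::-1])
    print(n,bot.camera_info(n))
print(bot.camera_info("wrist"),bot.hold_point_z)
E
```

```text
{'t': 0.0, 'q': array([-1.35279602,  0.62931576,  0.03841866,  1.51832799, -0.02700459,
        0.99628388, -0.02002003]), 'joint_velocities': array([ 2.44499140e-04,  5.56732790e-04, -2.70346006e-04,  2.59812303e-06,
        1.52341252e-03, -2.55737027e-03,  1.07117312e-03]), 'joint_torque': array([ 9.67030865e-04, -5.49722242e+01,  1.14403166e+00, -1.86637348e+01,
       -5.21851983e-02,  2.37435289e-02,  1.53422989e-04]), 'tool_pos': array([181.76598155, 623.34428351, 175.48620881]), 'orientation': array([-3.13977477e+00,  3.98658216e-06,  2.85778957e+00]), 'contact_force': array([ 0.17067869, -0.26278772,  0.46556571]), 'moment': array([-0.06431639,  0.01789351, -0.03197539]), 'gripper_force': 0.0, 'finger_gap': 0.9985078633194729}
scene {'intrinsics': array([[373.0169377 ,   0.        , 326.65288151],
       [  0.        , 373.0169377 , 197.24445477],
       [  0.        ,   0.        ,   1.        ]]), 'k1': -0.0593947700118464, 'R': array([[ 0.4092231 ,  0.91237991, -0.00996793],
       [ 0.80223699, -0.36498305, -0.47244384],
       [-0.43468639,  0.18533829, -0.88130441]]), 
[... 362 characters left out ...]
e-04, -1.10923717e-01],
       [ 1.10926287e-01, -6.79447155e-03, -9.93805410e-01]]), 't': array([-38.63404638, 591.65957564, 879.51522589])}
{'intrinsics': array([[340.37659204,   0.        , 317.73364294],
       [  0.        , 340.37659204, 193.85336276],
       [  0.        ,   0.        ,   1.        ]]), 'k1': -0.03883792704872668, 'T_tool_cam': array([[ 2.23577605e-05, -9.63339190e-01, -2.68286421e-01,
         7.82204198e+01],
       [ 9.99999960e-01,  9.67838748e-05, -2.64187578e-04,
        -1.36605068e+00],
       [ 2.80468047e-04, -2.68286405e-01,  9.63339154e-01,
        -2.08623639e+02],
       [ 0.00000000e+00,  0.00000000e+00,  0.00000000e+00,
         1.00000000e+00]])} 18.8
```

View pics/top0.png

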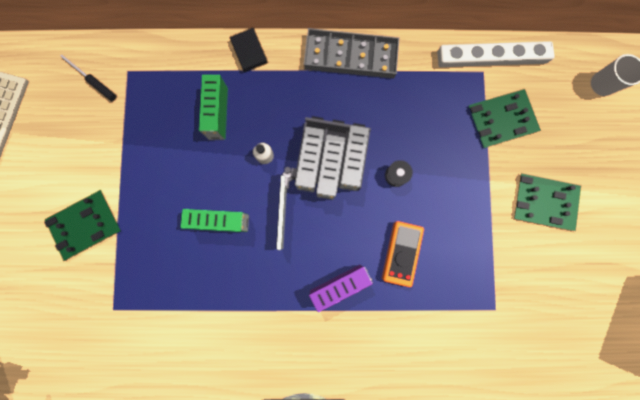

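View pics/scene0.png

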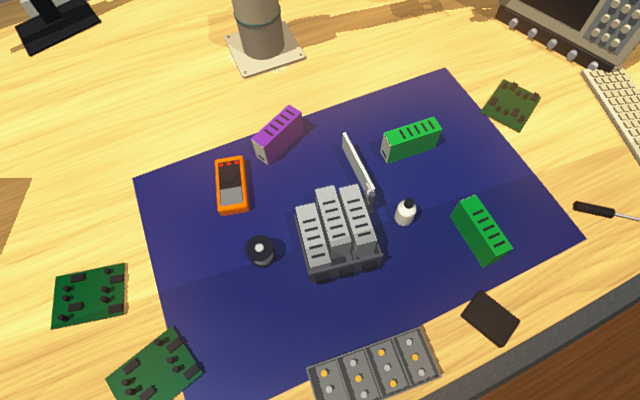

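Both views show the cage at top-view pixel (333,155), with three grey modules and the gate standing out at (283,210). The two green boxes and one purple box are decoys. The bottle is at (262,152), the spool at (399,173) and the multimeter at (404,254). I'll enlarge the cage to measure it.

```bash
cat > h.py <<'E'
import cv2,numpy as np
from rig import bot
def ray(n,uv):
    c=bot.camera_info(n);K=c["intrinsics"];uv=np.atleast_2d(np.array(uv,float))
    d=(uv-K[:2,2])/K[0,0];u=d.copy()
    for _ in range(20):u=d/(1+c["k1"]*(u**2).sum(1,keepdims=True))
    R,t=c["R"],c["t"]
    return -R.T@t,np.c_[u,np.ones(len(u))]@R
def onz(n,uv,z):
    o,d=ray(n,uv);return o+d*((z-o[2])/d[:,2])[:,None]
def tri(a,b):
    o1,d1=ray("top",a);o2,d2=ray("scene",b);out=[]
    for p,q in zip(d1,d2):
        s=np.linalg.lstsq(np.c_[p,-q],o2-o1,rcond=None)[0];A=o1+s[0]*p;B=o2+s[1]*q
        out.append(np.r_[(A+B)/2,np.linalg.norm(A-B)])
    return np.array(out)
E
python3 - <<'E'
import cv2
a=cv2.imread("pics/top0.png")[110:260,250:390];b=cv2.imread("pics/scene0.png")[125:285,285:425]
a=cv2.resize(a,None,fx=4,fy=4,interpolation=cv2.INTER_CUBIC);b=cv2.resize(b,None,fx=3.7,fy=3.7,interpolation=cv2.INTER_CUBIC)
cv2.imwrite("pics/ta.png",a);cv2.imwrite("pics/sb.png",b)
E
```

```text
(no output)
```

View pics/ta.png

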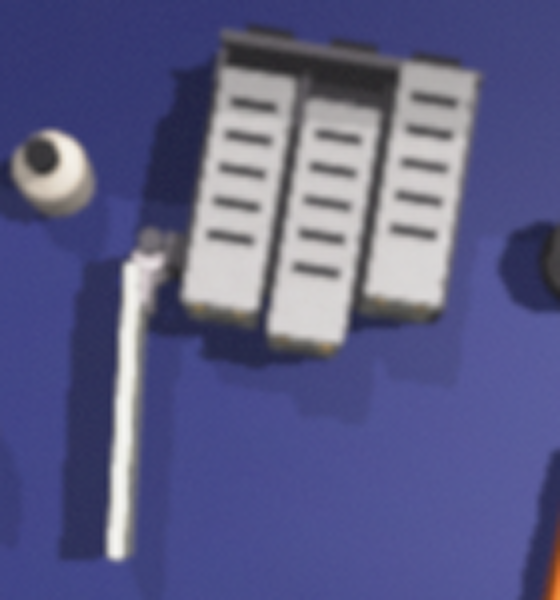

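View pics/sb.png

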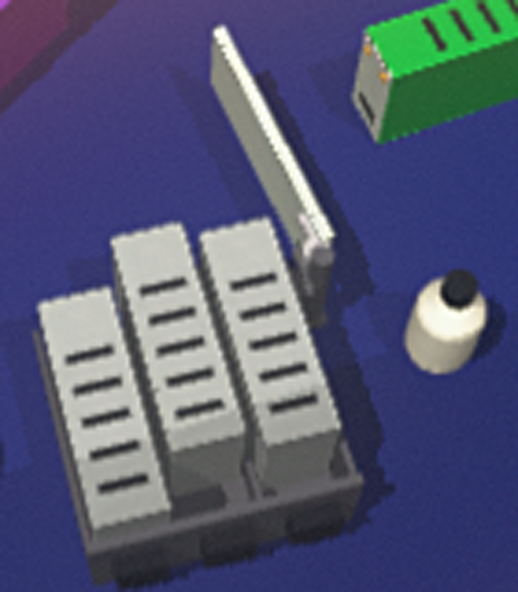

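Run:
```python
from h import *
np.set_printoptions(suppress=True,precision=1)
T=np.array([(183,300),(258,308),(222,67),(297,75),(268,338),(343,346),(305,98),(380,108),(362,296),(440,305),(402,60),(480,72),(107,556),(130,558),(126,262)],float)
S=np.array([(268,217),(200,232),(340,430),(265,445),(182,222),(111,238),(244,433),(172,450),(110,288),(38,303),(172,513),(95,530),(220,30),(214,42),(330,236)],float)
T=(T+.5)/4-.5+[250,110];S=(S+.5)/3.7-.5+[285,125]
P=tri(T,S);print(P)
Z=onz("top",T,88);Zs=onz("scene",S,88);print(np.c_[Z[:,:2],Zs[:,:2]])
# yaw from module edges
for W in(P,Z,Zs):
    yaw=[np.arctan2(*(W[i+2]-W[i])[1::-1]) for i in (0,1,4,5,8,9)]+[np.arctan2(*(W[i]-W[i+1])[1::-1])-np.pi/2 for i in(0,2,4,6,8,10)]
    print("yaw deg",np.degrees(yaw));y=np.median(yaw);c,s=np.cos(y),np.sin(y)
    for k in(0,4,8):
        m=(W[k:k+4,:2]).mean(0);f=(W[k]+W[k+1])[:2]/2;print("centre",m,"front",f,"rot",np.array([[c,s],[-s,c]])@m,np.array([[c,s],[-s,c]])@f)
print("gate top z78",onz("top",T[12:],78),onz("scene",S[12:],78))
```

```text
[[ 611.7   19.7   88.7    2.3]
 [ 606.5  -23.4   93.4    2.7]
 [ 750.6   -2.9   85.5    0.4]
 [ 743.6  -46.8   93.2    0.7]
 [ 590.6  -28.5   83.8    4. ]
 [ 585.3  -72.2   87.8    2.8]
 [ 731.   -52.4   87.9    0.9]
 [ 724.5  -94.8   91.8    1.7]
 [ 614.5  -84.5   84.1    0.8]
 [ 608.8 -128.4   89.9    2.4]
 [ 755.4 -108.7   85.2    1.4]
 [ 747.6 -152.5   89.3    4.9]
 [ 464.2   60.9   76.1    2.4]
 [ 464.2   52.3   67.3    5.7]
 [ 634.9   52.5   79.1    0.7]]
[[ 611.4   18.7  611.8   21. ]
 [ 606.8  -24.6  604.2  -20.7]
 [ 749.8   -3.1  751.4   -3.4]
 [ 745.   -47.2  742.1  -45.3]
 [ 589.4  -30.4  593.4  -27.6]
 [ 584.8  -73.5  585.9  -70.9]
 [ 731.2  -51.9  730.9  -52.8]
 [ 725.2  -95.9  723.5  -93.5]
 [ 613.8  -84.6  616.6  -84.8]
 [ 608.6 -129.7  608.3 -127. ]
 [ 754.3 -109.1  756.5 -108.5]
 [ 747.2 -155.   748.  -150.2]
 [ 464.9   60.7  472.1   55.5]
 [ 463.8   47.7  479.3   47.7]
 [ 633.6   51.9  638.9   49. ]]
yaw deg [ -9.3  -9.7  -9.7  -9.2  -9.8  -9.9  -6.9  -9.   -6.9  -8.7  -7.5 -10.1]
centre [678.1 -13.3] front [609.1  -1.8] rot [671.5  95.8] [601.5  96. ]
centre [657.8
[... 187 characters left out ...]
  -6.2  -6.1  -7.7  -6.6  -8.8]
centre [678.3 -14.1] front [609.1  -2.9] rot [672.5  89.1] [602.5  89.6]
centre [657.6 -62.9] front [587.1 -51.9] rot [659.6  37.7] [588.1  37.8]
centre [ 681.  -119.6] front [ 611.2 -107.2] rot [691.2 -14.8] [620.4 -13.1]
yaw deg [ -9.9 -10.1 -10.4  -9.3  -9.6  -9.4 -10.3 -12.5  -9.9 -10.3 -11.2 -11.4]
centre [677.4 -12.1] front [608.    0.2] rot [668.8 108. ] [598.3 107.8]
centre [658.4 -61.2] front [589.7 -49.3] rot [658.9  56.3] [589.1  55.9]
centre [ 682.3 -117.6] front [ 612.4 -105.9] rot [692.4   5. ] [621.5   4.2]
gate top z78 [[464.6  61.8  78. ]
 [463.5  48.6  78. ]
 [635.3  52.9  78. ]] [[465.1  59.1  78. ]
 [472.4  51.3  78. ]
 [634.3  52.5  78. ]]
```

L sticks out about 20 mm and M about 33 mm. R looks home, because its position agrees with where the gate's hinge puts the cage. Cage yaw is about -9.3°, and the gate is at about 1.43 rad. Next: close the fingers, align with the cage and approach.

>>> play_rows --pt "-1 -0.516 -0.462 0 -0.039" --pt "-1 -0.516 -0.462 0 -0.039" --pt "-1 -0.516 -0.462 0 -0.039" --pt "-1 -0.516 -0.462 0 -0.039" --pt "-1 -0.516 -0.462 0 -0.039" --pt "-1 -0.516 -0.462 0 -0.039" --pt "-1 -0.516 -0.462 0 -0.039" --pt "-1 -0.516 -0.462 0 -0.039" --grip_force 20

```text
t: 1.1
tool_pos: [364.4, 330.9, 176.3]
orientation: [3.141, -0.001, 2.981]
contact_force: [-0.5, 0.4, -0.2]
finger_gap: 0.184
gripper_force: 0.0
```

>>> play_rows --pt "-1 -0.448 -0.682 0 0" --pt "-1 -0.448 -0.682 0 0" --pt "-1 -0.448 -0.682 0 0" --pt "-1 -0.448 -0.682 0 0" --pt "-1 -0.448 -0.682 0 0" --pt "-1 -0.448 -0.682 0 0" --pt "-1 -0.448 -0.682 0 0" --pt "-1 -0.448 -0.682 0 0" --pt "-1 -0.448 -0.682 0 0"

```text
t: 2.22
tool_pos: [531.0, -39.9, 176.0]
orientation: [3.14, -0.001, 2.983]
contact_force: [-0.9, -0.1, -0.3]
finger_gap: 0.003
gripper_force: 0.0
```

Run:
```python
from rig import bot
import cv2
print(bot.get_state()["tool_pos"])
cv2.imwrite("pics/w1.png",bot.grab_frame("wrist")[:,:,::-1])
```

```text
[530.97933418 -39.86446551 175.99375772]
```

View pics/w1.png

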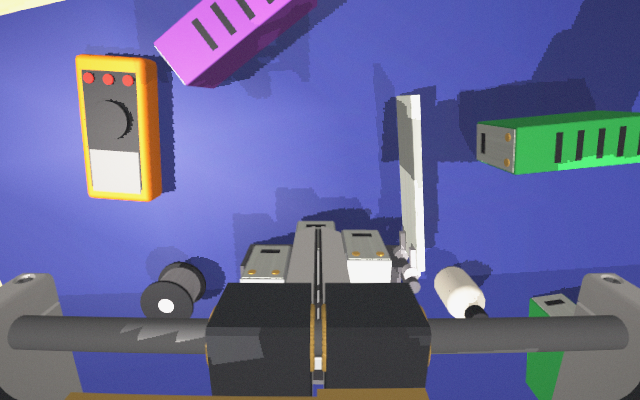

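The wrist view shows the fingertips at (315,225), in line with M and hiding it. The fronts of R (265,265) and L (367,255) sit either side, and the gate at (412,180) is well clear. Descending.

>>> play_rows --pt "-1 0 0 0.1 0" --pt "-1 0 0 0.2 0" --pt "-1 0 0 0.262 0" --pt "-1 0 0 0.262 0" --pt "-1 -0.04 0 0.262 0" --pt "-1 -0.07 0 0.262 0" --pt "-1 -0.09 0 0.262 0" --pt "-1 -0.1 0 0.262 0" --pt "-1 -0.11 0 0.262 0" --pt "-1 -0.12 0 0.262 0"

```text
t: 3.52
tool_pos: [589.5, -51.9, 45.3]
orientation: [-3.142, -0.002, 2.981]
contact_force: [-4.0, 1.4, 1.7]
finger_gap: 0.006
gripper_force: 1.7
```

>>> play_rows --pt "-1 -0.01 0 0 0" --pt "-1 -0.02 0 0 0" --pt "-1 -0.03 0 0 0" --pt "-1 -0.036 0 0 0" --pt "-1 -0.04 0 0 0" --pt "-1 -0.04 0 0 0"

```text
t: 4.28
tool_pos: [610.7, -55.5, 45.3]
orientation: [-3.142, 0.001, 2.98]
contact_force: [-0.6, -0.4, 1.2]
finger_gap: 0.005
gripper_force: 1.0
```

>>> play_rows --pt "-1 -0.004 0 0 0" --pt "-1 -0.008 0 0 0" --pt "-1 -0.008 0 0 0"

```text
t: 4.65
tool_pos: [612.1, -55.7, 45.1]
orientation: [-3.142, -0.004, 2.98]
contact_force: [-6.8, 1.0, 3.5]
finger_gap: 0.006
gripper_force: 3.2
```

>>> play_rows --pt "-1 -0.004 0 0 0" --pt "-1 -0.008 0 0 0" --pt "-1 -0.008 0 0 0"

```text
t: 5.03
tool_pos: [611.9, -55.7, 44.7]
orientation: [-3.141, -0.012, 2.98]
contact_force: [-13.8, 2.9, 9.0]
finger_gap: 0.009
gripper_force: 6.7
```

M is home: it stopped at u=613 with 14 N, where I expected about 614. Backing off and moving over to L.

>>> play_rows --pt "-1 0.05 0 0 0" --pt "-1 0.1 0 0 0" --pt "-1 0.1 0 0 0" --pt "-1 0.1 0.104 0 0" --pt "-1 0.1 0.104 0 0" --pt "-1 0.07 0.104 0 0" --pt "-1 0.05 0.104 0 0" --pt "-1 0.04 0.104 0 0" --pt "-1 0.03 0.104 0 0" --pt "-1 0.022 0.104 0 0" --pt "-1 0.016 0.104 0 0" --pt "-1 0.016 0.104 0 0"

```text
t: 6.52
tool_pos: [619.3, -4.2, 45.4]
orientation: [3.142, 0.001, 2.98]
contact_force: [0.1, -0.8, -0.4]
finger_gap: 0.002
gripper_force: 0.2
```

>>> play_rows --pt "-1 -0.008 0 0 0" --pt "-1 -0.012 0 0 0" --pt "-1 -0.012 0 0 0"

```text
t: 6.9
tool_pos: [620.7, -4.3, 45.1]
orientation: [-3.141, -0.007, 2.981]
contact_force: [-8.2, 1.5, 5.7]
finger_gap: 0.003
gripper_force: 4.1
```

>>> play_rows --pt "-1 -0.004 0 0 0" --pt "-1 -0.008 0 0 0" --pt "-1 -0.008 0 0 0"

```text
t: 7.28
tool_pos: [620.4, -4.3, 44.7]
orientation: [-3.141, -0.015, 2.981]
contact_force: [-14.5, 3.0, 10.1]
finger_gap: 0.003
gripper_force: 7.6
```

L stopped at the same depth. Checking R by touch.

>>> play_rows --pt "-1 0.05 0 0 0" --pt "-1 0.1 0 0 0" --pt "-1 0.1 0 0 0" --pt "-1 0.1 -0.104 0 0" --pt "-1 0.1 -0.206 0 0" --pt "-1 0.1 -0.206 0 0" --pt "-1 0.07 -0.206 0 0" --pt "-1 0.05 -0.206 0 0" --pt "-1 0.03 -0.206 0 0" --pt "-1 0.016 -0.206 0 0" --pt "-1 0.006 -0.206 0 0" --pt "-1 0 -0.206 0 0"

```text
t: 8.78
tool_pos: [603.4, -105.5, 44.3]
orientation: [3.141, -0.017, 2.98]
contact_force: [-16.4, 3.5, 13.2]
finger_gap: 0.006
gripper_force: 8.6
```

R is home too. Retreating, rising, and crossing to the outer side of the gate.

>>> play_rows --pt "-1 0.06 0 0 0" --pt "-1 0.12 0 0 0" --pt "-1 0.2 0 -0.1 0" --pt "-1 0.282 0.0 -0.17 0" --pt "-1 0.282 0.0 -0.17 0" --pt "-1 0.282 0.1 -0.17 0" --pt "-1 0.282 0.2 -0.17 0" --pt "-1 0.282 0.3 -0.17 0" --pt "-1 0.282 0.38 -0.17 0" --pt "-1 0.282 0.38 -0.17 0" --pt "-1 0.282 0.38 -0.17 0" --pt "-1 0.282 0.38 -0.17 0"

```text
t: 10.28
tool_pos: [503.4, 101.2, 130.1]
orientation: [-3.141, -0.0, 2.978]
contact_force: [-0.4, -0.5, 0.1]
finger_gap: 0.008
gripper_force: 0.0
```

Run:
```python
from rig import bot
import cv2,numpy as np
p=bot.get_state()["tool_pos"];print(p,np.array([[.9869,-.1616],[.1616,.9869]])@p[:2])
w=bot.grab_frame("wrist");t=bot.grab_frame("top")[60:320,200:500]
cv2.imwrite("pics/w2.png",np.vstack([cv2.resize(w,(480,300)),cv2.resize(t,(346,300))] if 0 else [np.hstack([cv2.resize(w,(432,270)),cv2.resize(t,(312,270))])])[:,:,::-1])
```

```text
[503.36471551 101.16084306 130.06204186] [480.4230455  181.17937404]
```

View pics/w2.png

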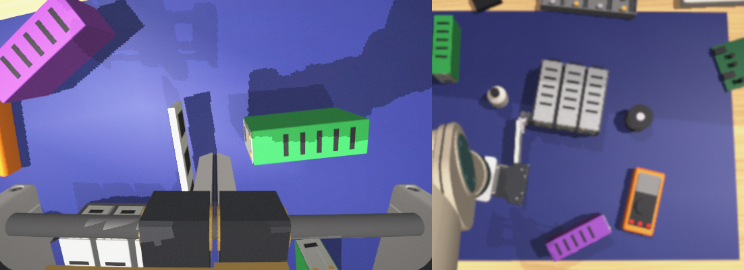

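The wrist view shows the fingers on the gate's outer side, with the gate to their left. In the top view all three module fronts are level. Descending and swinging the gate.

>>> play_rows --pt "-1 0 0 0.1 0" --pt "-1 0 0 0.164 0" --pt "-1 0 0 0.164 0" --pt "-1 0.003 -0.03 0.164 0" --pt "-1 0.003 -0.056 0.164 0" --pt "-1 0 -0.08 0.164 0" --pt "-1 0 -0.1 0.164 0" --pt "-1 0 -0.123 0.164 0" --pt "-1 -0.008 -0.15 0.164 0" --pt "-1 -0.017 -0.178 0.164 0" --pt "-1 -0.027 -0.203 0.164 0" --pt "-1 -0.027 -0.203 0.164 0"

```text
t: 11.88
tool_pos: [501.2, -1.5, 49.1]
orientation: [-3.141, 0.002, 2.978]
contact_force: [-0.2, -0.9, 7.8]
finger_gap: 0.002
gripper_force: 4.1
```

Run:
```python
from rig import bot
import cv2,numpy as np
s=bot.get_state();print(s["tool_pos"],s["contact_force"])
w=bot.grab_frame("wrist");t=bot.grab_frame("top")[60:320,200:500]
cv2.imwrite("pics/w3.png",np.hstack([cv2.resize(w,(432,270)),cv2.resize(t,(312,270))])[:,:,::-1])
```

```text
[501.24295529  -1.46562301  49.10201842] [-0.22257731 -0.89409819  7.76643783]
```

View pics/w3.png

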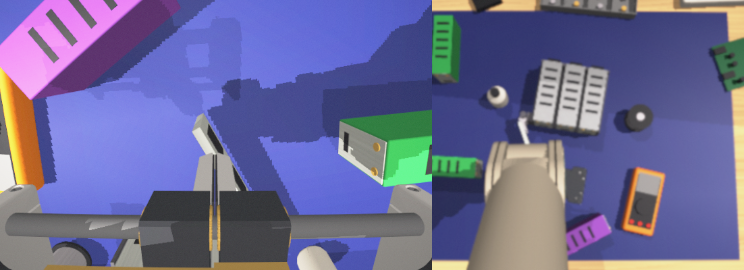

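The gate is following the fingers, with its free edge at wrist pixel (200,125). Continuing the swing.

>>> play_rows --pt "-1 -0.025 -0.037 0 0" --pt "-1 -0.052 -0.071 0 0" --pt "-1 -0.075 -0.09 0 0" --pt "-1 -0.1 -0.108 0 0" --pt "-1 -0.125 -0.123 0 0" --pt "-1 -0.145 -0.132 0 0" --pt "-1 -0.165 -0.139 0 0" --pt "-1 -0.182 -0.145 0 0" --pt "-1 -0.195 -0.148 0 0" --pt "-1 -0.204 -0.15 0 0" --pt "-1 -0.204 -0.15 0 0"

```text
t: 13.35
tool_pos: [589.0, -92.9, 49.1]
orientation: [-3.139, 0.001, 2.979]
contact_force: [-0.2, -3.4, 7.2]
finger_gap: 0.003
gripper_force: 3.4
```

>>> play_rows --pt "-1 -0.006 0 0 0" --pt "-1 -0.01 0 0 0" --pt "-1 -0.01 0 0 0"

```text
t: 13.72
tool_pos: [593.2, -94.2, 49.1]
orientation: [-3.138, -0.0, 2.979]
contact_force: [-1.7, -3.8, 7.3]
finger_gap: 0.003
gripper_force: 3.8
```

>>> play_rows --pt "-1 -0.005 0 0 0" --pt "-1 -0.01 0 0 0" --pt "-1 -0.01 0 0 0"

```text
t: 14.1
tool_pos: [598.2, -95.4, 49.1]
orientation: [-3.138, -0.0, 2.979]
contact_force: [-1.6, -4.2, 8.0]
finger_gap: 0.004
gripper_force: 3.7
```

>>> play_rows --pt "-1 -0.005 0 0 0" --pt "-1 -0.01 0 0 0" --pt "-1 -0.01 0 0 0" --pt "-1 -0.01 0 0 0"

```text
t: 14.6
tool_pos: [603.2, -96.2, 49.1]
orientation: [-3.138, 0.0, 2.979]
contact_force: [-1.2, -4.0, 7.1]
finger_gap: 0.003
gripper_force: 3.5
```

Deeper than expected for a shut gate, with little force. Looking before going on.

Run:
```python
from rig import bot
import cv2,numpy as np
w=bot.grab_frame("wrist");t=bot.grab_frame("scene")[110:310,230:470]
cv2.imwrite("pics/w4.png",np.hstack([cv2.resize(w,(440,400)),cv2.resize(t,(360,400)) if 0 else cv2.resize(t,(360,300),interpolation=cv2.INTER_CUBIC).repeat(1,0) if 0 else cv2.copyMakeBorder(cv2.resize(t,(360,300),interpolation=cv2.INTER_CUBIC),0,100,0,0,0)])[:,:,::-1])
```

```text
(no output)
```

View pics/w4.png

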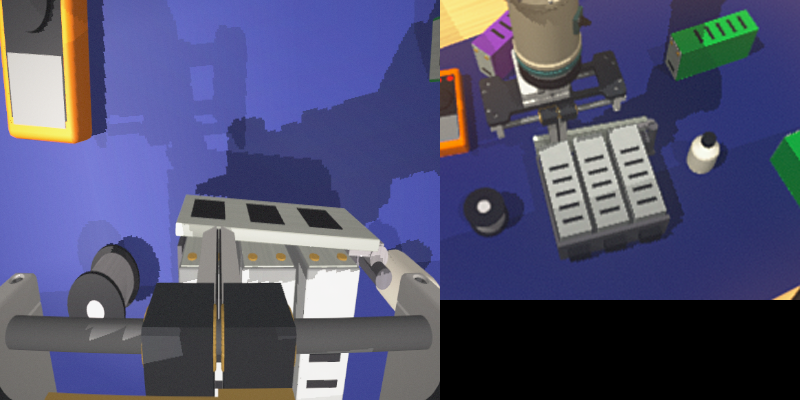

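Run:
```python
from rig import bot
import cv2,numpy as np
w=bot.grab_frame("wrist")[175:305,240:400];t=bot.grab_frame("scene")[165:225,275:375]
w=cv2.resize(w,None,fx=3.2,fy=4,interpolation=cv2.INTER_CUBIC);t=cv2.resize(t,(280,520),interpolation=cv2.INTER_CUBIC) if 0 else cv2.resize(t,(285,171),interpolation=cv2.INTER_CUBIC)
t=cv2.copyMakeBorder(t,0,w.shape[0]-171,0,0,0)
cv2.imwrite("pics/w5.png",np.hstack([w,t])[:,:,::-1])
```

```text
(no output)
```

View pics/w5.png

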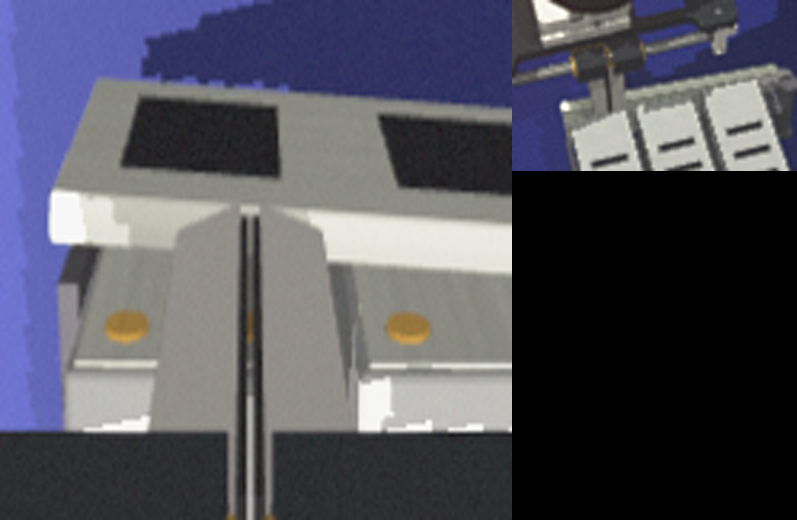

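The crop shows the fingers level with the gate plate's top edge at crop (250,210), so the fingertips seem wedged in the plate. The gate is nearly shut at about 0.05–0.1 rad. I'll lift straight up to release, then push again from clearly outside.

>>> play_rows --pt "-1 0 0 -0.01 0" --pt "-1 0 0 -0.03 0" --pt "-1 0 0 -0.08 0" --pt "-1 0 0 -0.17 0" --pt "-1 0 0 -0.17 0" --pt "-1 0 0 -0.17 0"

```text
t: 15.55
tool_pos: [603.3, -91.9, 133.3]
orientation: [3.141, -0.001, 2.981]
contact_force: [0.4, -0.2, -0.6]
finger_gap: 0.01
gripper_force: 0.0
```

Run:
```python
from rig import bot
import cv2,numpy as np
s=bot.get_state();p=s["tool_pos"];print(p,s["contact_force"],np.array([[.9869,-.1616],[.1616,.9869]])@p[:2])
# gate top outer edge: white band rows along columns in the wrist view
w=bot.grab_frame("wrist");cv2.imwrite("pics/w6.png",w[:,:,::-1]);cv2.imwrite("pics/s6.png",bot.grab_frame("scene")[:,:,::-1])
g=cv2.cvtColor(w,cv2.COLOR_RGB2GRAY).astype(int)
for c in(262,275,290,305,350,370,400,430,460,490,510):print(c,[int(v) for v in g[150:290:4,c]])
```

```text
[603.32088011 -91.91747724 133.2529286 ] [ 0.3872737  -0.15069376 -0.62146617] [610.2712409    6.78329594]
262 [106, 106, 108, 105, 107, 105, 107, 107, 108, 104, 110, 106, 107, 108, 109, 107, 109, 107, 110, 110, 113, 110, 108, 110, 109, 109, 105, 104, 102, 101, 102, 100, 98, 85, 41]
275 [101, 104, 102, 100, 102, 104, 111, 123, 122, 130, 247, 247, 59, 55, 54, 96, 118, 192, 243, 242, 242, 242, 241, 241, 242, 242, 242, 242, 241, 241, 238, 237, 237, 214, 42]
290 [98, 102, 99, 99, 53, 53, 80, 34, 34, 123, 247, 247, 121, 124, 123, 120, 122, 202, 242, 242, 242, 241, 241, 241, 242, 241, 241, 205, 116, 128, 128, 127, 130, 108, 39]
305 [97, 95, 96, 48, 50, 50, 117, 32, 30, 121, 247, 247, 187, 120, 123, 122, 121, 188, 241, 241, 127, 128, 128, 129, 130, 128, 129, 127, 130, 131, 129, 129, 131, 111, 46]
350 [87, 87, 90, 51, 53, 50, 51, 74, 32, 32, 126, 221, 214, 122, 123, 115, 131, 189, 241, 241, 241, 241, 240, 240, 241, 241, 240, 240, 68, 68, 238, 238, 234, 173, 40]
370 [50, 46, 50, 52, 52, 43, 51, 120, 29, 34, 125, 218, 218, 143, 124, 126, 123, 198, 241, 241, 240, 242, 241, 241, 241, 241, 240, 240, 68, 69, 239, 239, 239, 209, 39]
400 [48, 53, 50, 55, 47, 53, 49, 45, 33, 123, 122, 144, 219, 247, 125, 139, 120, 136, 137, 132, 134, 136, 133, 132, 130, 141, 166, 212, 229, 235, 232, 234, 236, 199, 40]
430 [65, 50, 51, 49, 51, 49, 51, 47, 124, 26, 33, 126, 217, 215, 133, 126, 121, 153, 240, 240, 242, 242, 241, 240, 241, 241, 240, 239, 70, 73, 238, 238, 238, 225, 71]
460 [66, 62, 65, 70, 66, 69, 69, 67, 67, 68, 120, 120, 160, 216, 214, 245, 120, 140, 143, 147, 66, 71, 50, 47, 74, 75, 73, 76, 75, 73, 70, 72, 73, 76, 68]
490 [65, 65, 63, 65, 62, 91, 88, 63, 62, 64, 65, 71, 74, 74, 78, 103, 109, 77, 122, 145, 142, 95, 105, 75, 75, 75, 69, 75, 74, 73, 73, 72, 74, 68, 75]
510 [61, 62, 61, 64, 68, 89, 89, 90, 91, 87, 88, 91, 88, 73, 73, 77, 74, 140, 152, 160, 171, 178, 182, 187, 192, 193, 196, 194, 140, 72, 70, 74, 76, 74, 73]
```

```bash
cat >> h.py <<'E'
def gate(img,pose_z,cols):
    """gate outer top edge (z=78) in tool x,y mm relative to TCP"""
    c=bot.camera_info("wrist");K=c["intrinsics"];T=c["T_tool_cam"]
    g=cv2.GaussianBlur(cv2.cvtColor(img,cv2.COLOR_RGB2GRAY),(3,3),0).astype(int);out=[]
    for u in cols:
        b=g[140:240,u];r=140+int(np.argmax(b[2:]-b[:-2]>45))+1
        d=np.array([(u-K[0,2])/K[0,0],(r-K[1,2])/K[0,0]]);d=d/(1+c["k1"]*(d@d))
        v=T[:3,:3]@np.r_[d,1];o=T[:3,3];s=((pose_z-78)-o[2])/v[2]
        out.append(np.r_[u,r,o+s*v])
    return np.array(out)
E
python3 - <<'E'
from h import *
np.set_printoptions(suppress=True,precision=1)
a=gate(cv2.imread("pics/w6.png")[:,:,::-1],133.3,(275,290,340,355,370,420,430,440,450));print(a)
p=np.polyfit(a[:,3],a[:,2],1);print(p,np.polyval(p,137))
E
```

```text
[[275.  186.   11.4 -35.6  55.3]
 [290.  183.   13.9 -23.5  55.3]
 [340.  175.   20.4  16.2  55.3]
 [355.  187.   10.6  28.4  55.3]
 [370.  188.    9.8  40.5  55.3]
 [420.  191.    7.3  81.   55.3]
 [430.  180.   16.4  88.3  55.3]
 [440.  181.   15.6  96.5  55.3]
 [450.  197.    2.3 105.9  55.3]]
[-0.  13.3] 9.06747231152087
```

Released cleanly. Gate is at about 0.06 rad. I'll back off, descend outside the gate and press it shut.

>>> play_rows --pt "-1 0.09 0 0 0" --pt "-1 0.09 0 0 0" --pt "-1 0.09 0 0.1 0" --pt "-1 0.09 0 0.17 0" --pt "-1 0.09 0 0.17 0" --pt "-1 0.07 0 0.17 0" --pt "-1 0.055 0 0.17 0" --pt "-1 0.045 0 0.17 0" --pt "-1 0.038 0 0.17 0" --pt "-1 0.034 0 0.17 0" --pt "-1 0.03 0 0.17 0" --pt "-1 0.03 0 0.17 0"

```text
t: 17.15
tool_pos: [588.8, -90.0, 48.3]
orientation: [-3.142, -0.0, 2.98]
contact_force: [-0.0, -0.2, 0.4]
finger_gap: 0.004
gripper_force: 0.1
```

>>> play_rows --pt "-1 -0.004 0 0 0" --pt "-1 -0.008 0 0 0" --pt "-1 -0.008 0 0 0"

```text
t: 17.52
tool_pos: [593.0, -90.6, 48.2]
orientation: [-3.142, 0.0, 2.98]
contact_force: [-0.5, -0.5, 0.5]
finger_gap: 0.007
gripper_force: 0.2
```

>>> play_rows --pt "-1 -0.004 0 0 0" --pt "-1 -0.006 0 0 0" --pt "-1 -0.006 0 0 0"

```text
t: 17.9
tool_pos: [593.9, -90.8, 48.0]
orientation: [-3.141, -0.004, 2.98]
contact_force: [-4.6, 0.1, 2.3]
finger_gap: 0.006
gripper_force: 2.6
```

>>> play_rows --pt "-1 -0.004 0 0 0" --pt "-1 -0.006 0 0 0" --pt "-1 -0.006 0 0 0"

```text
t: 18.27
tool_pos: [594.1, -90.8, 47.6]
orientation: [-3.141, -0.009, 2.98]
contact_force: [-8.6, 1.3, 4.7]
finger_gap: 0.005
gripper_force: 4.7
```

The gate is on its stop: u=600.9, where shut is expected at about 600, and the force is rising. Holding briefly, then retreating and checking.

>>> play_rows --pt "-1 -0.005 0 0 0" --pt "-1 -0.005 0 0 0" --pt "-1 -0.005 0 0 0" --pt "-1 0.01 0 0 0" --pt "-1 0.03 0 0 0" --pt "-1 0.07 0 0 0" --pt "-1 0.12 0 0 0" --pt "-1 0.12 0 -0.1 0" --pt "-1 0.12 0 -0.2 0" --pt "-1 0.12 0 -0.2 0" --pt "-1 0.12 0 -0.2 0"

```text
t: 19.65
tool_pos: [539.8, -81.8, 148.3]
orientation: [3.141, 0.001, 2.98]
contact_force: [-0.0, -0.3, -0.6]
finger_gap: 0.006
gripper_force: 0.0
```

Run:
```python
from rig import bot
import cv2,numpy as np
s=bot.get_state();p=s["tool_pos"];print(p,s["contact_force"])
w=bot.grab_frame("wrist")[150:390,150:490];t=bot.grab_frame("scene")[120:300,220:440]
w=cv2.resize(w,(440,311),interpolation=cv2.INTER_CUBIC);t=cv2.resize(t,(355,290),interpolation=cv2.INTER_CUBIC)
cv2.imwrite("pics/w7.png",np.hstack([w,cv2.copyMakeBorder(t,0,21,0,0,0)])[:,:,::-1])
```

```text
[539.846674   -81.77118581 148.29110493] [-0.02460489 -0.29517819 -0.55775496]
```

View pics/w7.png

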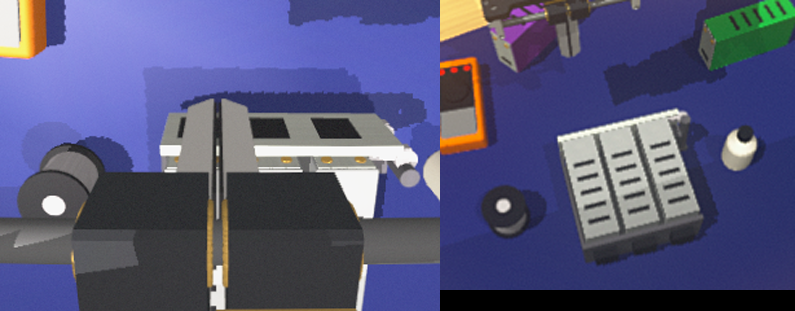

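The gate now lies flat and parallel across the level module fronts, its top edge at crop row 150. The spool, bottle and multimeter look undisturbed, and the arm is clear. Handing in.

```bash
python3 -c "
from rig import bot
print(bot.close_job())"
```

```text
the job is handed in; nothing more can be done
None
```

I pushed the two protruding modules (left and centre) home; the right one was already home, confirmed by touch. I then shut the gate (checked by touch and camera) and handed the job in, but no verdict came back; on the first swing the fingertips wedged in the gate, so I lifted clear and pushed it shut from outside.

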